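# Tap the jammed nest plate out of its rails

## Robot

A 6-joint arm with a two-finger parallel gripper is mounted at the origin on the work surface. World frame = base frame: x ahead of the robot, y to its left, z up, the work surface at z = 0. Lengths are in m, angles in rad, forces in N, time in s.
With the tool pointing down it reaches from about 0.35 to 0.85 m from the base axis. Payload 8.1 kg.
Tool frame: the origin (TCP) lies at the very end of the fingers, on their centre line; the grasp point (between the pads) lies 19 mm behind it (robot.pinch_z is the distance from the TCP to the grasp point, in m); y points along the fingers, x is the direction in which the jaws open and shut, and the axes are right-handed (so a half turn about y gives the same grasp; the last joint's range is limited). The gripper opens to 93 mm and grips with 3 to 60 N. Pads are 15 mm wide; open, the fingers measure 128 mm over their backs; the gripper's body (75 mm by 188 mm) begins 65 mm behind the grasp point.
Start: joints at [-1.381, 0.13, 1.488, -0, 1.523, -0.085], TCP at [0.163, -0.577, 0.219] pointing down, gripper open.
Joint ranges: [-2.96, 2.96], [-0.89, 2.26], [0.02, 2.5], [-1.34, 4.48], [0, 2.73], [-2.66, 2.66]. Speed limits (rad/s): [2.39, 2.39, 2.79, 3.14, 3.14, 3.14].

## Interface

Orientations are given as a rotation vector (axis times angle).
In Python, from plant import robot gives the robot as it stands.
- The arm moves only by the shell command python3 -m inch 'ROWS' [FORCE]. ROWS is JSON, a list of rows, each a list of 5 numbers: the closure, from -1 (fully open) to 1 (shut), then the shift along the world's x, y, z in m, then the turn about the world's z in rad. A call has 1 to 8 rows; each row is the pose to reach, as a shift and turn from the pose measured when the call began; what a row does not reach only later rows make up. A row lasts 1/8 s, in which the tool goes at most 62.5 mm and 10.7 degrees, less where a joint would pass 70% of its speed; a pose out of reach is approached as far as the arm can. A call with a gripper value outside its range is refused whole. The fingers move at their own pace and stop on an object; FORCE is the grip in N (left out, the last holds). Time passes only in rows, so rows that repeat a pose let the fingers close. It gives the time, the measured TCP pose, the force and the opening at its end, in the units of the state.
- robot.read_state(): the state, without advancing time (a new reading comes with each control period).
- robot.read_camera(name): name is "scene" or "side" or "wrist"; returns a dict with "color" (384x512x3 uint8, red, green, blue), "mtx" (3x3 intrinsics, pixels), "R" (3x3) and "t" (3): a world point X has camera coordinates R X + t; the wrist camera has in their place "hand_eye" (4x4, takes a point from camera to tool coordinates, whose origin is the TCP and whose axes are the tool frame's). Camera axes: x right, y down, z forward; pixel columns grow to the right and rows downward; lengths in m; the calibration is good to about 2 mm. A picture is of the moment at which its call begins: read the wrist's pose just before it. There is no depth.
- robot.close_job(): hands the job in, once; it reports no verdict.
The state is a dict: "t": time; "q": joint angles; "dq": joint speeds; "joint_torque": joint torques, N m; "tool_pos": TCP position; "orientation": TCP orientation; "force": force on the tool from outside, world axes, zero at the start; "wrist_torque": the same for the moment, N m; "opening": finger opening in m.
Only numpy, scipy, OpenCV 4.12 (cv2) and the standard library are available. Lean on these libraries where they do the work, as an engineer would, in place of code of your own. Each camera call takes 0.05 s, during which the arm holds its last target. There are 200 camera calls.

## Task

The nest plate has jammed in the slide fixture. Pick up the mallet and free the plate with light taps on the ends of its two stems, changing sides because it binds when driven from one side only, until both its ends are clear of the rails and it lies flat on the open apron in front of them, behind the lip. Then lay the mallet back on its rest as it was; touch the plate only with the mallet and leave the other things where they are.

Things in the scene. Friction and masses are not known exactly. Their poses are not given: they have to be found in the camera images.
- fixture: Steel slide fixture, fixed; origin under the bed's middle, x along the rails the way the plate comes out (away from the robot), y left, z up. Bed x -68 to 88 mm, y +-113, top z 10. Rails x -55 to 5, inner faces y +-86.5 (1.5 mm play a side), keeper strips above, top z 51. A stop (x -67 to -59, y +-30, to z 46) covers the plate's middle from behind; only bench behind x -68.
- rail_exit (a point): Middle of the rails' open exit end, at bed height: fixture x 5 mm, z 10. Beyond it lies the flat open apron, ending in a lip 8 mm high at fixture x 80 to 88.
- plate: Aluminium nest plate, 40 (x) x 170 (y) x 32 mm, 0.4 to 0.75 kg, loose on the bed; origin mid-underside, axes as the fixture's. Starts 22 to 35 mm behind the fixture's origin, askew. Friction is 2 to 5 N, but pushed at one stem it turns 0.1 to 0.15 rad and binds hard between the rails (more force does not help); pushed at the other stem it swings back and comes on, 10 to 15 mm a time.
- stem_left (a point): Centre of the end face of the left steel stem (fixture +y side): a level round rod 18 mm in diameter that runs 62 mm rearward (-x) from the plate, axis 32 mm above the bench, 60 mm left of the plate's middle. Tap it towards the fixture's +x.
- stem_right (a point): The same for the right stem, 60 mm right of the plate's middle.
- rear_left (a point): Lower rear left corner of the plate (its origin is 20 mm ahead and 85 mm right of it). This end is clear of the rails when this point is past the exit end of the rail.
- rear_right (a point): The same for the lower rear right corner.
- mallet: Mallet, 0.28 kg: black plastic cylinder head with a steel band, 36 mm diameter, 76 mm long along its x (flat striking faces at x +-38 mm); square wooden handle 22 x 22 mm from the head along -y to y -152 mm. Origin at the underside of the head's middle; handle axis 18 mm above it.
- mallet_head (a point): Centre of the mallet's head.
- mallet_grip (a point): Point on the handle's axis 45 mm from the head's centre, a good place to grip (width 22 mm along the mallet's x; it starts 33 mm above the bench with a 4 mm board below it).
- rest: Fixed mallet rest: plywood board 100 (x) x 175 (y) x 4 mm, origin on the bench. Rubber pad at y 20 to 70 mm, top z 15, carries the head (its centre then at x 0, y 45, z 33). A wooden block at y -87 to -63 carries the handle: floor z 22 between cheeks 40 mm apart (x +-20), up to z 36. The mallet lies with its axes as the rest's.
- vee_block: Bystander: steel vee block, 50 x 40 x 40 mm; origin at the middle of its underside. Leave it alone.
- collet: Bystander: dark steel collet standing on end, 32 mm diameter, 60 mm tall; origin at the middle of its underside. Leave it alone.
- step_block: Bystander: dark steel step clamp block, 48 x 30 x 48 mm; origin at the middle of its underside. Leave it alone.
- oil_bottle: Bystander: white bottle, 52 mm diameter, 130 mm tall; origin at the middle of its underside. Leave it alone.
- gauge_ring: Bystander: plain steel disc, 44 mm diameter, 18 mm tall; origin at the middle of its underside. Leave it alone.
- parallel: Bystander: steel parallel bar on edge, 100 x 12 x 25 mm; origin at the middle of its underside. Leave it alone.
- spanner: Bystander: steel spanner lying flat; origin at the middle of its underside. Leave it alone.
There are look-alikes about, which are no part of the job. What is shaped like the mallet but blue is not meant.

How it is judged:
On the way, in this order (a step that is already met when the one before it is completed fails the run):
1. the mallet has been taken off its rest (distance between mallet_head and rest above 0.12 m), for 0.1 s.
2. both ends of the plate are clear of the rails and it lies flat on the apron (x of each of rear_left, rear_right in the frame of fixture above 0.007 m and x of plate in the frame of fixture below 0.075 m and y of plate in the frame of fixture between -0.05 and 0.05 m and z of plate in the frame of fixture between 0.006 and 0.015 m and angle between plate's own z axis and vertical below 0.08 rad), for 0.2 s.
At the end, for the whole second after the job is handed in: Both lower rear corners of the plate are at least 2 mm past the rails' exit end; the plate lies flat on the apron behind the lip, within 50 mm of the fixture's middle line; the mallet lies level on its rest, head on the pad (30 mm across, 25 mm along), handle in the block; all at rest (all of step 2 and x of mallet_head in the frame of rest between -0.03 and 0.03 m and y of mallet_head in the frame of rest between 0.02 and 0.07 m and z of mallet_head in the frame of rest below 0.041 m and z of mallet_grip in the frame of rest between 0.026 and 0.045 m and x of mallet_grip in the frame of rest between -0.03 and 0.03 m and y of mallet_grip in the frame of rest below 0.02 m and linear speed of each of plate, mallet below 0.01 m/s); the robot touches nothing.
It fails at once if the robot touches the plate itself (contact force between any of the fingers, the arm and plate above 1 N).
It fails at once if the plate is struck hard (more than 60 N) (contact force between mallet and plate above 60 N).
It fails at once if another thing on the bench is moved by more than 30 mm (distance of any of vee_block, collet, step_block, oil_bottle, gauge_ring, parallel, spanner from where it was at the start of the episode above 0.03 m).
It also fails if it takes over 64 s, if anything falls off the work surface, if the arm or the gripper's body presses on something with over 40 N, if the wrist force passes 120 N, or if a joint passes its speed limit or range.

## Working session

There is one attempt and no reset: what is moved stays moved. The work goes in short steps, Python scripts to look and compute and a shell command to move; the robot and the scene stay as the last step left them, time stands still between calls to the robot, and variables do not carry over. Pictures are saved under pics/ and viewed, about 8 in all and at most 12, crops included, and the job is handed in when it is done.

```bash
ls; mkdir -p pics
python3 - <<'E'
from plant import robot
import cv2,numpy as np
s=robot.read_state();print(s['t'],s['tool_pos'],s['orientation'],s['opening'],robot.pinch_z)
for n in('scene','side'):
    c=robot.read_camera(n);cv2.imwrite(f'pics/{n}0.png',c['color'][:,:,::-1]);np.savez(f'{n}.npz',mtx=c['mtx'],R=c['R'],t=c['t']);print(n,-c['R'].T@c['t'],c['R'][2])
    cv2.imwrite(f'pics/{n}0b.png',cv2.resize(c['color'][:,:,::-1],(800,600),interpolation=cv2.INTER_CUBIC))
E
```

```text
pics
0.0 [ 0.1627048  -0.57691933  0.21760971] [-1.32548254  1.00541772 -1.00310585] 0.09331719095588917 0.0188
scene [1.31413584 0.06796186 0.71476738] [-0.74683939 -0.0339132  -0.66413915]
side [0.20362556 0.84386657 0.70552143] [ 0.30466358 -0.73873769 -0.60120441]
```

View pics/scene0b.png

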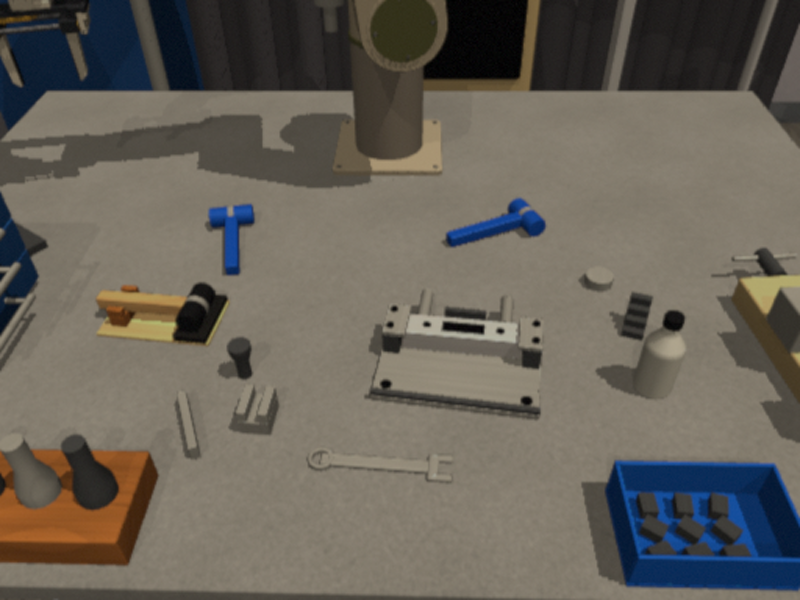

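View pics/side0b.png

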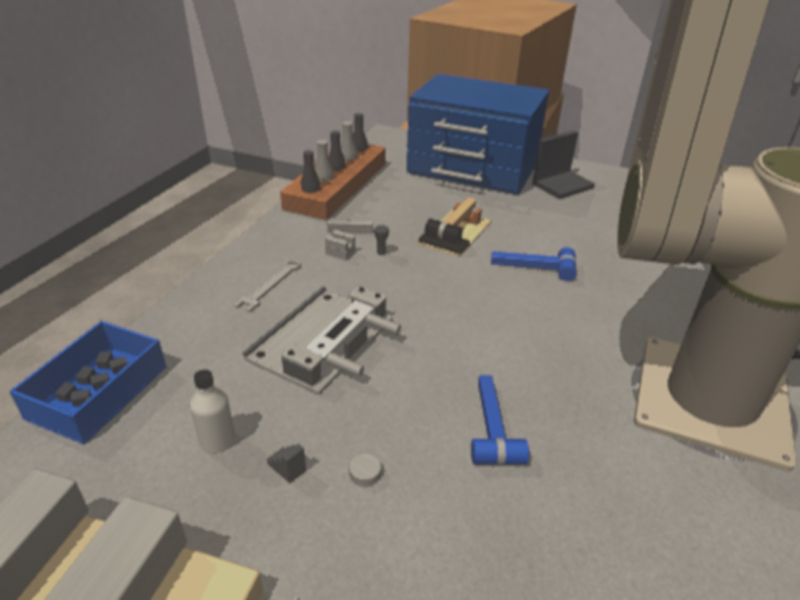

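The scene view shows the black mallet at (197,305) with its handle going left to (100,300), and the fixture at (460,340) with stems at (427,295) and (508,300). The blue mallets are decoys. The side view shows the same layout, with the mallet at (447,233) and the fixture at (320,335). All pixels are in the 800x600 pictures.

```bash
cat > h.py <<'E'
import numpy as np,cv2
def cam(n):
    d=np.load(n+'.npz');return d['mtx'],d['R'],d['t']
def plane(n,px,z,s=1.5625):
    K,R,t=cam(n);d=R.T@np.linalg.solve(K,[px[0]/s,px[1]/s,1]);o=-R.T@t
    return o+d*(z-o[2])/d[2]
def tri(a,b,s=1.5625):
    P=[]
    for n in('scene','side'):
        K,R,t=cam(n);P.append(K@np.c_[R,t])
    X=cv2.triangulatePoints(P[0],P[1],np.array(a,float)/s,np.array(b,float)/s).ravel();return X[:3]/X[3]
E
python3 - <<'E'
from h import *
np.set_printoptions(precision=4,suppress=True)
for k,a,b,z in[('head',(197,305),(447,233),.033),('hend',(100,299),(472,205),.033),('lipR',(372,395),(323,291),.018),('lipL',(540,408),(247,353),.018),('stemR',(428,297),(397,328),.032),('stemL',(508,302),(360,370),.032),
 ('vee',(257,408),(340,245),.02),('collet',(240,365),(381,245),.02),('step',(637,318),(288,462),.03),('ring',(600,278),(366,468),.018),('blue1',(528,218),(500,452),.02)]:
    print(k,plane('scene',a,z),plane('side',b,z),tri(a,b))
import cv2
a=cv2.imread('pics/scene0.png');b=cv2.imread('pics/side0.png')
R=lambda im,x,y:cv2.resize(im[y:y+75,x:x+100],(400,300),interpolation=cv2.INTER_CUBIC)
cv2.imwrite('pics/comp.png',np.vstack([np.hstack([R(a,240,185),R(a,58,165)]),np.hstack([R(b,155,180),R(b,240,115)])]))
E
```

```text
head [ 0.5424 -0.2656  0.033 ] [ 0.534  -0.2596  0.033 ] [ 0.5366 -0.2681  0.0279]
hend [ 0.5309 -0.417   0.033 ] [ 0.523  -0.4028  0.033 ] [ 0.5261 -0.4196  0.0265]
lipR [0.7021 0.0056 0.018 ] [0.6841 0.017  0.018 ] [0.6919 0.0043 0.0069]
lipL [0.7201 0.2248 0.018 ] [0.7154 0.2235 0.018 ] [0.7174 0.2241 0.0163]
stemR [0.5176 0.0799 0.032 ] [0.5082 0.077  0.032 ] [0.5106 0.078  0.0287]
stemL [0.5273 0.1991 0.032 ] [0.521  0.1974 0.032 ] [0.5228 0.1983 0.0299]
vee [ 0.7291 -0.1428  0.02  ] [ 0.7281 -0.1403  0.02  ] [ 0.7288 -0.1427  0.019 ]
collet [ 0.6524 -0.1806  0.02  ] [ 0.6502 -0.1761  0.02  ] [ 0.6515 -0.1806  0.0181]
step [0.5576 0.383  0.03  ] [0.5328 0.3978 0.03  ] [0.5405 0.3891 0.0153]
ring [0.4512 0.3516 0.018 ] [0.4369 0.3557 0.018 ] [0.4404 0.3533 0.011 ]
blue1 [0.2878 0.2561 0.02  ] [0.2768 0.2564 0.02  ] [0.2785 0.256  0.0157]
```

View pics/comp.png

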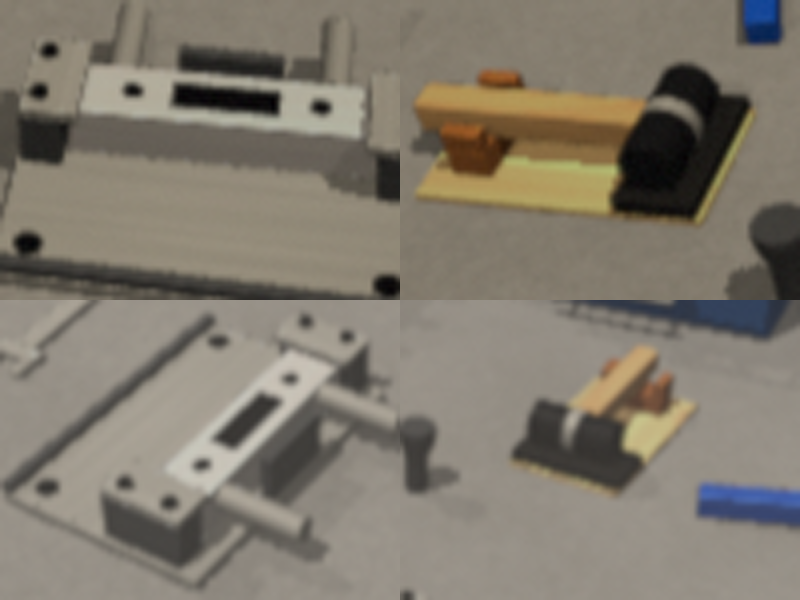

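The crops show the mallet lying in its rest (rest crop upper right, side crop lower right) and the plate askew between the rails. The triangulated points fit the given sizes: stems 121 mm apart, heights about 0.03. Next I move over the mallet and use the wrist camera.

```bash
python3 -m inch '[[-1,0.05,0.035,0.02,0],[-1,0.1,0.07,0.03,0],[-1,0.15,0.105,0.03,0],[-1,0.2,0.14,0.03,0],[-1,0.25,0.175,0.03,0],[-1,0.3,0.21,0.03,0],[-1,0.35,0.245,0.03,0],[-1,0.37,0.265,0.03,0]]'
cat >> h.py <<'E'
from scipy.spatial.transform import Rotation as Ro
def wsnap(name):
    from plant import robot
    s=robot.read_state();c=robot.read_camera('wrist')
    T=np.eye(4);T[:3,:3]=Ro.from_rotvec(s['orientation']).as_matrix();T[:3,3]=s['tool_pos']
    np.savez(name+'.npz',K=c['mtx'],T=T@np.array(c['hand_eye']))
    im=c['color'][:,:,::-1];cv2.imwrite(f'pics/{name}.png',im)
    cv2.imwrite(f'pics/{name}b.png',cv2.resize(im,(800,600),interpolation=cv2.INTER_CUBIC));return s
def wplane(name,px,z,s=1.5625):
    d=np.load(name+'.npz');T=d['T'];v=T[:3,:3]@np.linalg.solve(d['K'],[px[0]/s,px[1]/s,1]);o=T[:3,3]
    return o+v*(z-o[2])/v[2]
E
python3 - <<'E'
from h import *
s=wsnap('w1');print(s['t'],s['q'],s['tool_pos'],'\n',Ro.from_rotvec(s['orientation']).as_matrix())
d=np.load('w1.npz');print(d['T'],d['K'])
for p in[(0,0),(800,0),(0,600),(800,600)]:print(wplane('w1',p,.02))
E
```

```text
t: 1.1
tool_pos: [0.5348, -0.3093, 0.2468]
orientation: [-1.326, 1.004, -1.0]
force: [0.6, -0.2, 0.2]
opening: 0.093
1.1 [-0.60845137  0.17061151  1.39289958  0.00173092  1.5804565   0.68482913] [ 0.53476441 -0.30933099  0.24681896] 
 [[ 2.73980066e-01 -9.59382734e-04  9.61734892e-01]
 [-9.61730894e-01  2.77772423e-03  2.73981698e-01]
 [-2.93428762e-03 -9.99995682e-01 -1.61626947e-04]]
[[ 0.2730536  -0.93356411 -0.23216328  0.59868887]
 [-0.96199697 -0.26545563 -0.06399325 -0.29127363]
 [-0.00188725  0.24081396 -0.97056946  0.41207838]
 [ 0.          0.          0.          1.        ]] [[343.14071434   0.         254.61000247]
 [  0.         343.14071434 195.25003162]
 [  0.           0.           1.        ]]
[ 0.63287002 -0.0074198   0.02      ]
[ 0.77682316 -0.51560863  0.02      ]
[ 0.1543221  -0.05519909  0.02      ]
[ 0.34608977 -0.72635767  0.02      ]
```

View pics/w1b.png

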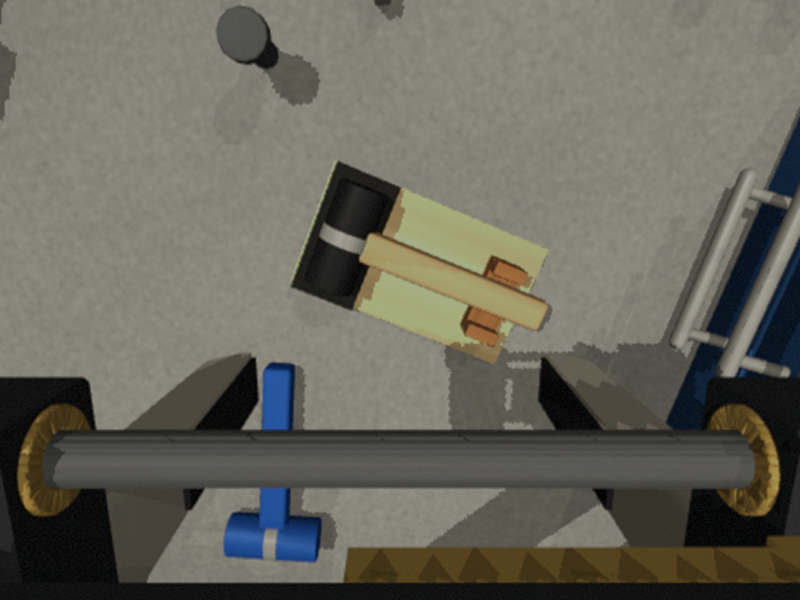

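The wrist view shows the mallet head at (347,237) with its handle running to (545,311). The rest board corners are near (338,161), (292,287), (547,250) and (496,362).

Run:
```python
from h import *
np.set_printoptions(precision=4,suppress=True)
B={k:wplane('w1',p,.004) for k,p in dict(a=(335,161),b=(291,287),c=(548,249),d=(497,363)).items()}
print(B,'sides',np.linalg.norm(B['a']-B['b']),np.linalg.norm(B['c']-B['d']),np.linalg.norm(B['a']-B['c']),np.linalg.norm(B['b']-B['d']))
c=sum(B.values())/4;y=B['a']+B['b']-B['c']-B['d'];x=B['a']+B['c']-B['b']-B['d']
print('rest c',c,'yaw from y',np.arctan2(-y[0],y[1]),'yaw from x',np.arctan2(x[1],x[0]))
im=cv2.imread('pics/w1.png');hsv=cv2.cvtColor(im,cv2.COLOR_BGR2HSV)
print([hsv[int(p[1]/1.5625),int(p[0]/1.5625)] for p in[(450,278),(390,260),(440,225),(430,320),(505,270)]])
n=wplane('w1',(368,250),.044);f=wplane('w1',(543,311),.044);print('near',n,'far',f,np.linalg.norm(f-n),'yaw',np.arctan2((n-f)[0]*-1,(n-f)[1]))
print('band',wplane('w1',(344,236),.051))
u=(n-f)/np.linalg.norm(n-f);g=f+u*(152-45)/1000;print('grip from far end',g,'head',f+u*.152)
u=y[:2]/np.linalg.norm(y[:2]);print('rest-based grip',c[:2],'head',c[:2]+u*.045)
```

```text
{'a': array([ 0.5934, -0.2439,  0.004 ]), 'b': array([ 0.4923, -0.2343,  0.004 ]), 'c': array([ 0.5749, -0.4165,  0.004 ]), 'd': array([ 0.4767, -0.4081,  0.004 ])} sides 0.10162473242579437 0.09858893635921517 0.1735345771209849 0.1745607973333819
rest c [ 0.5343 -0.3257  0.004 ] yaw from y -0.09823310788972858 yaw from x -0.08997485664316626
[array([ 29,  83, 166], dtype=uint8), array([ 23,  99, 165], dtype=uint8), array([ 30,  74, 165], dtype=uint8), array([ 34,  73, 171], dtype=uint8), array([ 14, 160, 155], dtype=uint8)]
near [ 0.5427 -0.2851  0.044 ] far [ 0.5346 -0.4157  0.044 ] 0.13089736375061783 yaw -0.061497317137885345
band [ 0.5485 -0.2672  0.051 ]
grip from far end [ 0.5412 -0.3089  0.044 ] head [ 0.544 -0.264  0.044]
rest-based grip [ 0.5343 -0.3257] head [ 0.5387 -0.2809]
```

```bash
python3 -m inch '[[-1,0.004,-0.004,-0.02,0.18],[-1,0.004,-0.004,-0.05,0.36],[-1,0.004,-0.004,-0.09,0.54],[-1,0.004,-0.004,-0.12,0.72],[-1,0.004,-0.004,-0.14,0.9],[-1,0.004,-0.004,-0.14,1.08],[-1,0.004,-0.004,-0.14,1.213],[-1,0.004,-0.004,-0.14,1.213]]'
python3 - <<'E'
from h import *
s=wsnap('w2');print(Ro.from_rotvec(s['orientation']).as_matrix())
E
```

```text
t: 2.15
tool_pos: [0.5395, -0.3115, 0.1063]
orientation: [-1.568, 0.067, -0.059]
force: [-0.2, -0.5, 0.7]
opening: 0.0927
[[ 0.99677744 -0.00462489  0.08008343]
 [-0.08007617  0.00173293  0.99678724]
 [-0.00474881 -0.9999878   0.001357  ]]
```

View pics/w2b.png

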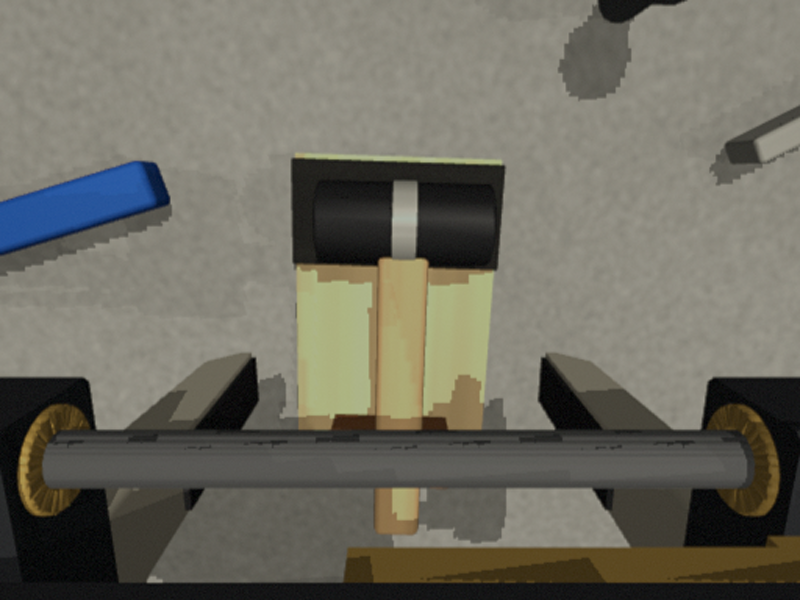

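The wrist view shows the mallet well aligned: the band is at (405,210), and the handle is centred at about x=401 between the fingers. I go down and grip.

```bash
python3 - <<'E'
from h import *
np.set_printoptions(precision=4,suppress=True)
print('junction',wplane('w2',(403,259),.044),'end',wplane('w2',(397,517),.044),'headL/R',wplane('w2',(315,222),.035),wplane('w2',(496,222),.035))
print('pad corners',[wplane('w2',p,.015) for p in[(293,159),(505,165),(292,263),(497,270)]])
E
python3 -m inch '[[-1,0,0,-0.03,0],[-1,0,0,-0.06,0],[-1,0,0,-0.08,0],[-1,0,0,-0.087,0],[-1,0,0,-0.087,0]]'
python3 -m inch '[[1,0,0,0,0],[1,0,0,0,0],[1,0,0,0,0],[1,0,0,0,0],[1,0,0,0,0],[1,0,0,0,0]]' 55
```

```text
junction [ 0.544  -0.2814  0.044 ] end [ 0.5312 -0.4069  0.044 ] headL/R [ 0.5068 -0.2634  0.035 ] [ 0.5858 -0.2698  0.035 ]
pad corners [array([ 0.4967, -0.2354,  0.015 ]), array([ 0.5942, -0.246 ,  0.015 ]), array([ 0.49  , -0.2836,  0.015 ]), array([ 0.5887, -0.295 ,  0.015 ])]
t: 2.82
tool_pos: [0.5397, -0.3116, 0.0195]
orientation: [-1.568, 0.069, -0.062]
force: [-0.7, -0.3, 0.2]
opening: 0.0931
t: 3.58
tool_pos: [0.5397, -0.3115, 0.0195]
orientation: [-1.568, 0.069, -0.061]
force: [0.3, 0.6, -0.5]
opening: 0.0375
```

```bash
python3 -m inch '[[1,0,0,0,0],[1,0,0,0,0],[1,0,0,0,0],[1,0,0,0,0]]'
python3 -m inch '[[1,0,0,0.03,0],[1,0,0,0.06,0],[1,0,0,0.1,0],[1,0,0,0.12,0],[1,0,0,0.12,0]]'
python3 - <<'E'
from h import *
from plant import robot
for n in('scene','side'):
    cv2.imwrite(f'pics/{n}1.png',robot.read_camera(n)['color'][:,:,::-1])
wsnap('w3')
E
```

```text
t: 4.08
tool_pos: [0.5398, -0.3115, 0.0194]
orientation: [-1.568, 0.069, -0.062]
force: [0.7, -0.8, -1.1]
opening: 0.0216
t: 4.7
tool_pos: [0.5406, -0.3122, 0.1409]
orientation: [-1.57, 0.067, -0.064]
force: [0.2, -0.9, -1.9]
opening: 0.0212
```

```bash
python3 -m inch '[[1,-0.01,0.045,0.03,-0.04],[1,-0.02,0.095,0.06,-0.08],[1,-0.035,0.145,0.06,-0.13],[1,-0.05,0.195,0.06,-0.18],[1,-0.065,0.245,0.06,-0.23],[1,-0.08,0.295,0.06,-0.28],[1,-0.09,0.345,0.06,-0.33],[1,-0.09,0.38,0.06,-0.34]]'
python3 -m inch '[[1,0,0,0,0],[1,0,0,0,0]]'
python3 - <<'E'
from h import *
s=wsnap('w4');print(s['tool_pos'],Ro.from_rotvec(s['orientation']).as_matrix()[:,0],s['force'])
E
```

```text
t: 5.85
tool_pos: [0.4468, 0.0711, 0.1952]
orientation: [-1.541, 0.339, -0.324]
force: [0.4, -0.0, -2.4]
opening: 0.0214
t: 6.1
tool_pos: [0.446, 0.0707, 0.1937]
orientation: [-1.542, 0.34, -0.321]
force: [0.7, 0.1, -2.5]
opening: 0.0219
[0.44601595 0.07074571 0.19372312] [ 0.91222369 -0.40950549 -0.01237695] [ 0.73298563  0.07994627 -2.51153832]
```

View pics/w4b.png

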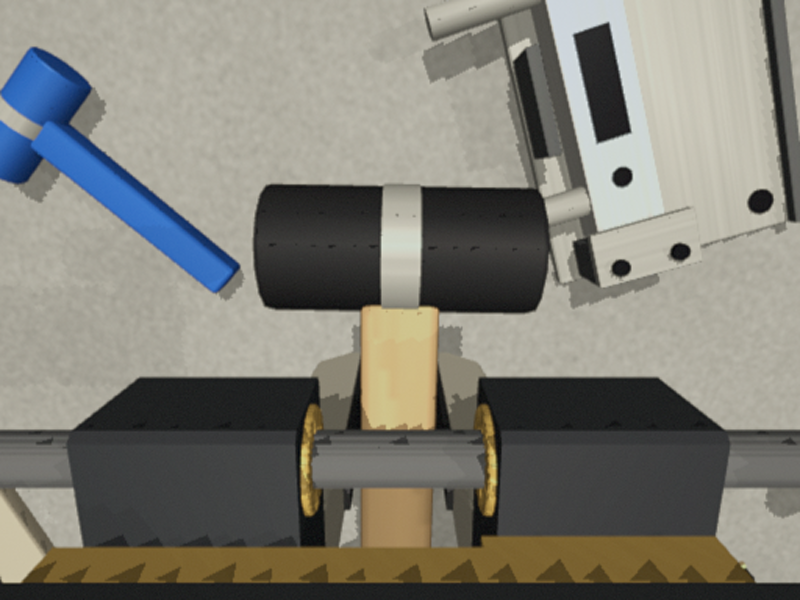

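The wrist view shows the mallet held squarely (head 255–548, band at 400), the left stem end near (431,22), the right stem near (560,205) partly behind the head, and the right rail top at about (588..702, 208..287).

Run:
```python
from h import *
np.set_printoptions(precision=4,suppress=True)
Q=[wplane('w4',p,.051) for p in[(588,240),(693,208),(702,247),(600,287)]]
print('rail',Q)
x=Q[1]-Q[0]+Q[2]-Q[3];print('len',np.linalg.norm(x)/2,'yaw',np.arctan2(x[1],x[0]))
a,b=wplane('w4',(765,5),.018),wplane('w4',(790,215),.018);print('lip',a,b,'yaw',np.arctan2(-(a-b)[0],(a-b)[1]))
a,b=wplane('w4',(623,0),.042),wplane('w4',(662,205),.042);print('plate front',a,b,'yaw',np.arctan2(-(a-b)[0],(a-b)[1]))
a,b=wplane('w4',(546,0),.042),wplane('w4',(597,225),.042);print('plate rear',a,b,'yaw',np.arctan2(-(a-b)[0],(a-b)[1]))
print('stemL end',wplane('w4',(430,24),.032),'bed rear R corner',wplane('w4',(562,283),.01))
print('bolt',wplane('w4',(760,201),.01),'rail bolts',wplane('w4',(621,268),.051),wplane('w4',(681,251),.051))
print('head faces (z .21?)',wplane('w4',(262,248),.2081),wplane('w4',(541,248),.2081),'jn',wplane('w4',(400,307),.219))
```

```text
rail [array([0.5554, 0.053 , 0.051 ]), array([0.6151, 0.046 , 0.051 ]), array([0.6133, 0.0227, 0.051 ]), array([0.5526, 0.0242, 0.051 ])]
len 0.06033081705206567 yaw -0.0706351472305441
lip [0.7005 0.1306 0.018 ] [0.6836 0.0082 0.018 ] yaw -0.13724919882792522
plate front [0.6171 0.1639 0.042 ] [0.6034 0.0525 0.042 ] yaw -0.12241247908860839
plate rear [0.58   0.1808 0.042 ] [0.5655 0.0569 0.042 ] yaw -0.11670078151096505
stemL end [0.5206 0.1977 0.032 ] bed rear R corner [0.541  0.0228 0.01  ]
bolt [0.6735 0.0217 0.01  ] rail bolts [0.5674 0.0299 0.051 ] [0.6018 0.0253 0.051 ]
head faces (z .21?) [0.4298 0.128  0.2081] [0.5018 0.0958 0.2081] jn [0.4597 0.0988 0.219 ]
```

Fixture is about (0.621, 0.129) with yaw about -0.115. In its frame the stem ends are about L(-108, 57) and R(-103, -63) mm, which fits the given ranges. Next I go down behind the right stem.

```bash
cat >> h.py <<'E'
O=np.array([.621,.129]);PSI=-.115
F=np.array([[np.cos(PSI),-np.sin(PSI)],[np.sin(PSI),np.cos(PSI)]])
def tof(p): return F.T@(np.array(p)[:2]-O)
E
python3 -m inch '[[1,-0.021,-0.028,-0.02,0],[1,-0.021,-0.028,-0.06,0],[1,-0.021,-0.028,-0.1,0],[1,-0.021,-0.028,-0.14,0],[1,-0.021,-0.028,-0.165,0],[1,-0.021,-0.028,-0.1735,0],[1,-0.021,-0.028,-0.1735,0]]' 60
python3 - <<'E'
from h import *
s=wsnap('w5');print('tcp f',tof(s['tool_pos']),s['tool_pos'])
E
```

```text
t: 7.02
tool_pos: [0.4253, 0.0417, 0.0206]
orientation: [-1.542, 0.342, -0.323]
force: [0.2, 0.0, -3.6]
opening: 0.0214
tcp f [-0.18443683 -0.10918228] [0.42525311 0.04170241 0.02056091]
```

View pics/w5b.png

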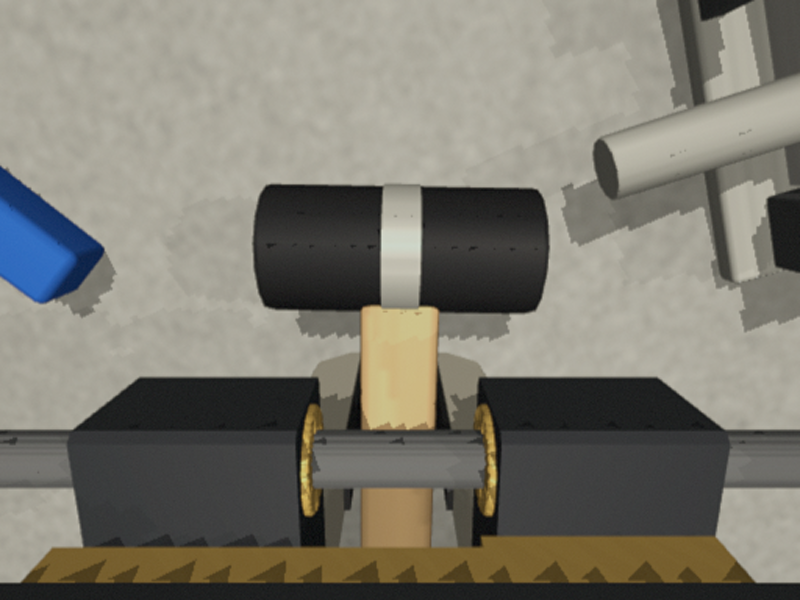

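The wrist view shows the right stem's end face at (607,168). The mallet's striking face is at x about 547, with its upper edge near (545,188), in line with the stem's centre. The gap is about 60 px, or 16 mm.

```bash
python3 - <<'E'
from h import *
print('stemR f',tof(wplane('w5',(607,168),.032)),'face upper edge',tof(wplane('w5',(543,188),.035)),'face mid',tof(wplane('w5',(541,248),.034)))
print('pix stem dir',tof(wplane('w5',(597,141),.04)),tof(wplane('w5',(790,80),.04)))
E
python3 -m inch '[[1,0.0065,0.002,0,0],[1,0.0125,0.0036,0,0],[1,0.0125,0.0036,0,0]]'
python3 -m inch '[[1,0.0025,-0.0003,0,0],[1,0.005,-0.0006,0,0],[1,0.005,-0.0006,0,0]]'
```

```text
stemR f [-0.10850841 -0.06259468] face upper edge [-0.12732348 -0.06216465] face mid [-0.13167177 -0.0782464 ]
pix stem dir [-0.11228586 -0.05432215] [-0.0630156  -0.05470539]
t: 7.45
tool_pos: [0.4396, 0.0456, 0.0221]
orientation: [-1.542, 0.339, -0.325]
force: [-0.5, 0.1, -1.9]
opening: 0.0218
t: 7.82
tool_pos: [0.4447, 0.045, 0.0221]
orientation: [-1.542, 0.339, -0.325]
force: [0.1, 0.8, -2.6]
opening: 0.0218
```

```bash
python3 -m inch '[[1,0.002,-0.0002,0,0],[1,0.004,-0.0005,0,0],[1,0.004,-0.0005,0,0]]'|grep -E 'force|pos'
python3 -m inch '[[1,0.002,-0.0002,0,0],[1,0.004,-0.0005,0,0],[1,0.004,-0.0005,0,0]]'|grep -E 'force|pos'
python3 - <<'E'
from h import *
s=wsnap('w6')
a,b=cv2.imread('pics/w5.png'),cv2.imread('pics/w6.png')
R=lambda im:cv2.resize(im[60:220,260:512],None,fx=1.5,fy=1.5)
cv2.imwrite('pics/c6.png',np.hstack([R(a),R(b)]))
E
```

```text
tool_pos: [0.4481, 0.0443, 0.0217]
force: [-5.0, -1.1, -1.1]
tool_pos: [0.452, 0.0438, 0.0214]
force: [-3.6, -0.0, -2.8]
```

View pics/c6.png

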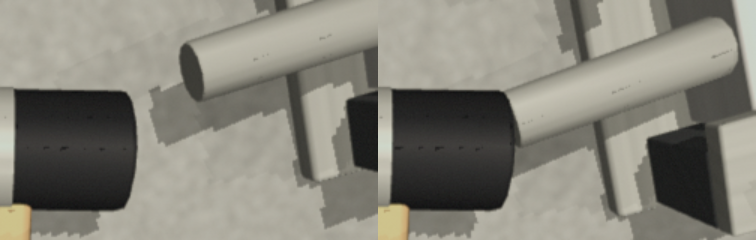

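The wrist crop shows the mallet face squarely on the right stem end, and the force readings of 4–5 N mean the plate is sliding. I push on in small steps until it binds.

```bash
python3 -m inch '[[1,0.002,-0.0002,0,0],[1,0.003,-0.0003,0,0]]'|grep -E 'force|pos'
python3 -m inch '[[1,0.002,-0.0002,0,0],[1,0.003,-0.0003,0,0]]'|grep -E 'force|pos'
```

```text
tool_pos: [0.4552, 0.0437, 0.0216]
force: [-3.8, -1.0, -2.9]
tool_pos: [0.4584, 0.0434, 0.0216]
force: [-3.8, -0.8, -1.7]
```

```bash
python3 -m inch '[[1,0.001,-0.0001,0,0],[1,0.002,-0.0002,0,0]]'|grep -E 'force|pos'
python3 -m inch '[[1,0.001,-0.0001,0,0],[1,0.002,-0.0002,0,0]]'|grep -E 'force|pos'
```

```text
tool_pos: [0.4595, 0.0432, 0.0213]
force: [-7.9, -0.7, -1.6]
tool_pos: [0.4602, 0.043, 0.0208]
force: [-10.1, -1.1, 0.8]
```

Bound at about 10 N. I back off and move over to the left stem.

```bash
python3 -m inch '[[1,-0.03,0.0034,0,0],[1,-0.028,0.02,0,0],[1,-0.025,0.05,0,0],[1,-0.021,0.08,0,0],[1,-0.0172,0.11,0,0],[1,-0.0172,0.1127,0,0],[1,-0.0172,0.1127,0,0]]'
python3 - <<'E'
from h import *
s=wsnap('w7');print('tcp f',tof(s['tool_pos']),Ro.from_rotvec(s['orientation']).as_matrix()[:,0])
im=cv2.imread('pics/w7.png');cv2.imwrite('pics/w7c.png',cv2.resize(im[0:220,140:512],None,fx=2,fy=2))
E
```

```text
t: 10.5
tool_pos: [0.4434, 0.1557, 0.021]
orientation: [-1.543, 0.343, -0.32]
force: [-0.1, 0.0, -2.8]
opening: 0.0216
tcp f [-0.17953153  0.00611722] [ 0.91207253 -0.40976302 -0.01476344]
```

View pics/w7c.png

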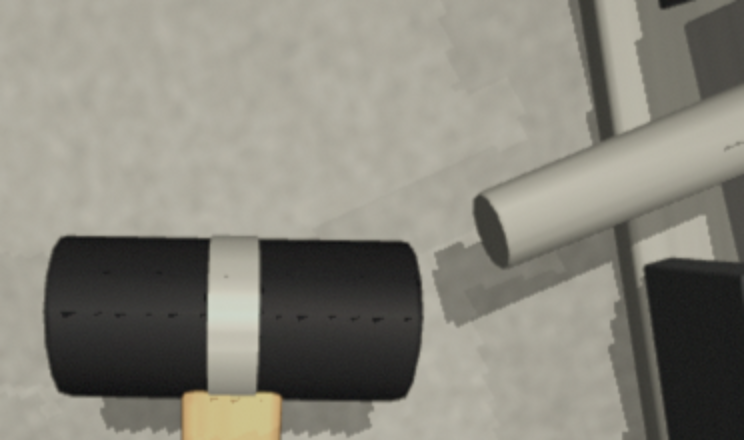

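The crop shows the left stem's end at (492,230) and the mallet's face edge near (418,245), in line for contact with a gap of about 17 mm.

```bash
python3 -m inch '[[1,0.007,-0.0008,0,0],[1,0.014,-0.0016,0,0],[1,0.014,-0.0016,0,0]]'|grep -E 'force|pos'
python3 -m inch '[[1,0.002,-0.0002,0,0],[1,0.004,-0.0005,0,0],[1,0.006,-0.0007,0,0],[1,0.006,-0.0007,0,0]]'|grep -E 'force|pos'
python3 -m inch '[[1,0.002,-0.0002,0,0],[1,0.004,-0.0005,0,0],[1,0.006,-0.0007,0,0]]'|grep -E 'force|pos'
```

```text
tool_pos: [0.4581, 0.1532, 0.0211]
force: [-0.5, 0.3, -3.0]
tool_pos: [0.4635, 0.1526, 0.0206]
force: [-2.7, 0.6, -3.9]
tool_pos: [0.4696, 0.152, 0.0206]
force: [-2.7, 2.8, -2.8]
```

```bash
python3 -m inch '[[1,0.0015,-0.0002,0,0],[1,0.003,-0.0003,0,0]]'|grep -E 'force|pos'
python3 -m inch '[[1,0.0015,-0.0002,0,0],[1,0.003,-0.0003,0,0]]'|grep -E 'force|pos'
```

```text
tool_pos: [0.4727, 0.1518, 0.0207]
force: [-1.8, 2.5, -3.4]
tool_pos: [0.4758, 0.1515, 0.0207]
force: [-3.9, 2.3, -1.8]
```

As the plate swings, the stem end moves left across the mallet's face. I back off slightly, shift 10 mm left and push on.

```bash
python3 -m inch '[[1,-0.005,0.0006,0,0],[1,-0.004,0.0104,0,0],[1,-0.001,0.01,0,0],[1,0.001,0.0099,0,0]]'|grep -E 'force|pos'
python3 -m inch '[[1,0.002,-0.0002,0,0],[1,0.004,-0.0002,0,0]]'|grep -E 'force|pos'
python3 -m inch '[[1,0.0015,0,0,0],[1,0.003,0,0,0]]'|grep -E 'force|pos'
```

```text
tool_pos: [0.4772, 0.1615, 0.0208]
force: [-2.7, 0.1, -1.4]
tool_pos: [0.4805, 0.1617, 0.0205]
force: [-3.4, 2.0, -4.0]
tool_pos: [0.4829, 0.162, 0.0203]
force: [-3.3, 3.4, -3.2]
```

```bash
python3 -m inch '[[1,0.0015,0,0,0],[1,0.003,0,0,0]]'|grep -E 'force|pos'
python3 -m inch '[[1,0.001,0,0,0],[1,0.002,0,0,0]]'|grep -E 'force|pos'
```

```text
tool_pos: [0.4856, 0.1623, 0.0201]
force: [-3.6, 1.9, -2.8]
tool_pos: [0.4874, 0.1625, 0.0199]
force: [-2.7, 3.2, -2.4]
```

```bash
python3 -m inch '[[1,0.0015,0,0.0005,0],[1,0.0025,0,0.001,0]]'|grep -E 'force|pos'
python3 -m inch '[[1,0.001,0,0,0],[1,0.002,0,0,0]]'|grep -E 'force|pos'
```

```text
tool_pos: [0.49, 0.1623, 0.0209]
force: [-2.2, 1.9, -3.4]
tool_pos: [0.492, 0.1625, 0.0208]
force: [-2.5, 2.9, -3.0]
```

```bash
cat >> h.py <<'E'
def platepose(tag):
    from plant import robot
    im=robot.read_camera('scene')['color'][:,:,::-1].copy();cv2.imwrite(f'pics/{tag}.png',im)
    hsv=cv2.cvtColor(im,cv2.COLOR_BGR2HSV);m=((hsv[...,2]>165)&(hsv[...,1]<40)).astype(np.uint8)
    k=np.zeros_like(m);k[170:265,225:360]=1;m=m*k;n,l,st,_=cv2.connectedComponentsWithStats(m)
    i=1+st[1:,4].argmax();c=cv2.findContours((l==i).astype(np.uint8),0,2)[0];c=max(c,key=cv2.contourArea)
    W=np.array([tof(plane('scene',p,.042,1)) for p in c[:,0]],np.float32)*1000
    r=cv2.minAreaRect(W);return st[i],r,np.round(cv2.boxPoints(r),1)
E
python3 - <<'E'
from h import *
im=cv2.imread('pics/scene0.png');print(cv2.cvtColor(im,cv2.COLOR_BGR2HSV)[[209,209,235,205],[275,325,300,262]])
print(platepose('s7'))
E
```

```text
[[ 24  33 153]
 [ 24  30 178]
 [ 20  43 147]
 [ 23  31 171]]
(array([259, 206,  75,  24, 585], dtype=int32), ((-1.999959945678711, -2.1603775024414062), (162.5551300048828, 38.881935119628906), 83.36553192138672), array([[-30.7, -80.6],
       [  7.9, -85.1],
       [ 26.7,  76.3],
       [-11.9,  80.8]], dtype=float32))
```

The plate is now near fixture x -2 mm with yaw about -0.115, left end leading. On to the right stem.

```bash
python3 -m inch '[[1,-0.028,0.0032,0,0],[1,-0.031,-0.03,0,0],[1,-0.035,-0.06,0,0],[1,-0.038,-0.09,0,0],[1,-0.0411,-0.112,0,0],[1,-0.0411,-0.112,0,0]]'|grep -E 'force|pos'
python3 -m inch '[[1,0.005,-0.0006,0,0],[1,0.01,-0.0011,0,0],[1,0.01,-0.0011,0,0]]'|grep -E 'force|pos'
python3 -m inch '[[1,0.003,-0.0003,0,0],[1,0.006,-0.0007,0,0],[1,0.008,-0.0009,0,0]]'|grep -E 'force|pos'
python3 -m inch '[[1,0.003,-0.0003,0,0],[1,0.005,-0.0006,0,0]]'|grep -E 'force|pos'
```

```text
tool_pos: [0.4519, 0.0487, 0.0214]
force: [-0.7, -0.5, -2.4]
tool_pos: [0.4626, 0.048, 0.0216]
force: [-0.8, 0.4, -3.4]
tool_pos: [0.4699, 0.0471, 0.0211]
force: [-4.0, -0.7, -2.9]
tool_pos: [0.4749, 0.0464, 0.0209]
force: [-2.7, -1.1, -3.1]
```

```bash
python3 -m inch '[[1,0.003,-0.0003,0,0],[1,0.005,-0.0006,0,0]]'|grep -E 'force|pos'
python3 -m inch '[[1,0.0015,-0.0002,0,0],[1,0.003,-0.0003,0,0]]'|grep -E 'force|pos'
python3 -m inch '[[1,0.0015,-0.0002,0,0],[1,0.003,-0.0003,0,0]]'|grep -E 'force|pos'
```

```text
tool_pos: [0.4803, 0.0459, 0.021]
force: [-3.4, -0.9, -2.6]
tool_pos: [0.4835, 0.0456, 0.0211]
force: [-4.2, 0.7, -1.8]
tool_pos: [0.4867, 0.0454, 0.0211]
force: [-2.6, 0.6, -1.5]
```

```bash
python3 -m inch '[[1,0.0015,-0.0002,0,0],[1,0.0025,-0.0003,0,0]]'|grep -E 'force|pos|t:'
python3 -c "
from h import *
print(platepose('s8'))"
```

```text
t: 17.1
tool_pos: [0.4893, 0.0451, 0.0211]
force: [-2.3, -1.1, -2.7]
(array([256, 214,  79,  17, 646], dtype=int32), ((12.090262413024902, -3.4275741577148438), (39.51847839355469, 165.98519897460938), 2.578132390975952), array([[-11.4,  78.6],
       [ -3.9, -87.2],
       [ 35.6, -85.4],
       [ 28.1,  80.4]], dtype=float32))
```

```bash
python3 -m inch '[[1,0.002,-0.0002,0,0],[1,0.004,-0.0004,0,0]]'|grep -E 'force|pos'
python3 -m inch '[[1,0.0015,-0.0002,0,0],[1,0.003,-0.0003,0,0]]'|grep -E 'force|pos'
python3 -m inch '[[1,0.0010,-0.0002,0,0],[1,0.002,-0.0003,0,0]]'|grep -E 'force|pos'
python3 -c "
from h import *
print(platepose('s9'))"
```

```text
tool_pos: [0.4936, 0.0446, 0.0212]
force: [-2.7, -0.2, -2.3]
tool_pos: [0.4967, 0.0443, 0.0212]
force: [-2.9, -0.3, -2.4]
tool_pos: [0.4987, 0.044, 0.0212]
force: [-2.7, -0.5, -2.4]
(array([256, 217,  80,  14, 673], dtype=int32), ((17.340152740478516, -2.6824188232421875), (39.24319839477539, 166.5081024169922), 7.562150001525879), array([[-13.1,  77.3],
       [  8.8, -87.8],
       [ 47.7, -82.6],
       [ 25.8,  82.4]], dtype=float32))
```

```bash
python3 -m inch '[[1,-0.033,0.0038,0,0],[1,-0.03,0.03,0,0],[1,-0.026,0.06,0,0],[1,-0.022,0.09,0,0],[1,-0.0213,0.1031,0,0],[1,-0.0213,0.1031,0,0]]'|grep -E 'force|pos'
python3 -m inch '[[1,0.0065,-0.0007,0,0],[1,0.013,-0.0015,0,0],[1,0.013,-0.0015,0,0]]'|grep -E 'force|pos'
python3 -m inch '[[1,0.003,0.0005,0,0],[1,0.006,0.002,0,0],[1,0.008,0.003,0,0]]'|grep -E 'force|pos'
python3 -m inch '[[1,0.002,0.001,0,0],[1,0.005,0.002,0,0]]'|grep -E 'force|pos'
```

```text
tool_pos: [0.4779, 0.1476, 0.0214]
force: [-0.2, 0.1, -1.7]
tool_pos: [0.4918, 0.1454, 0.0216]
force: [-0.4, 0.5, -3.1]
tool_pos: [0.4994, 0.1484, 0.0214]
force: [-2.5, 0.1, -2.2]
tool_pos: [0.5042, 0.1507, 0.0213]
force: [-3.3, 0.1, 0.1]
```

```bash
python3 -m inch '[[1,0.002,0.001,0,0],[1,0.004,0.002,0,0]]'|grep -E 'force|pos'
python3 -m inch '[[1,0.002,0.001,0,0],[1,0.004,0.002,0,0]]'|grep -E 'force|pos|t:'
python3 -c "
from h import *
from plant import robot
print(tof(robot.read_state()['tool_pos']),platepose('s10'))"
```

```text
tool_pos: [0.5083, 0.1529, 0.0213]
force: [-3.2, 0.8, -0.3]
t: 20.2
tool_pos: [0.5124, 0.1549, 0.0213]
force: [-3.4, -0.5, -1.0]
[-0.11088086  0.01330963] (array([255, 215,  80,  23, 701], dtype=int32), ((23.29234504699707, -3.625885009765625), (167.31898498535156, 39.585960388183594), 87.16815185546875), array([[ -0.6, -86.2],
       [ 38.9, -88.2],
       [ 47.2,  79. ],
       [  7.7,  80.9]], dtype=float32))
```

```bash
python3 -m inch '[[1,0.003,0.001,0,0],[1,0.005,0.002,0,0],[1,0.005,0.002,0,0]]'|grep -E 'force|pos'
python3 -c "
from h import *
from plant import robot
print(tof(robot.read_state()['tool_pos']),platepose('s11'))"
```

```text
tool_pos: [0.5181, 0.1572, 0.0214]
force: [-1.7, 0.8, -3.1]
[-0.1054932   0.01618039] (array([254, 215,  81,  25, 708], dtype=int32), ((25.675647735595703, -4.0220794677734375), (167.21542358398438, 39.4249267578125), 84.24592590332031), array([[ -2.3, -85.2],
       [ 36.9, -89.2],
       [ 53.7,  77.2],
       [ 14.4,  81.1]], dtype=float32))
```

```bash
python3 -m inch '[[1,-0.029,0.0034,0,0],[1,-0.033,-0.03,0,0],[1,-0.036,-0.06,0,0],[1,-0.039,-0.09,0,0],[1,-0.0424,-0.1098,0,0],[1,-0.0424,-0.1098,0,0]]'|grep -E 'force|pos'
python3 -m inch '[[1,0.007,-0.0008,0,0],[1,0.014,-0.0016,0,0],[1,0.014,-0.0016,0,0]]'|grep -E 'force|pos'
python3 -m inch '[[1,0.003,-0.0003,0,0],[1,0.006,-0.0007,0,0],[1,0.009,-0.001,0,0]]'|grep -E 'force|pos'
python3 -c "
from h import *
from plant import robot
print(tof(robot.read_state()['tool_pos']),platepose('s12'))"
```

```text
tool_pos: [0.476, 0.046, 0.0217]
force: [-0.2, 0.2, -2.6]
tool_pos: [0.491, 0.0449, 0.0218]
force: [-0.4, 0.1, -3.1]
tool_pos: [0.4994, 0.0438, 0.0214]
force: [-4.6, -1.2, -1.8]
[-0.11105449 -0.09858105] (array([254, 217,  81,  24, 725], dtype=int32), ((30.31894874572754, -2.3503646850585938), (167.63087463378906, 39.61713790893555), 85.80297088623047), array([[  4.4, -84.5],
       [ 43.9, -87.4],
       [ 56.2,  79.8],
       [ 16.7,  82.7]], dtype=float32))
```

```bash
python3 -m inch '[[1,0.003,-0.0003,0,0],[1,0.006,-0.0005,0,0],[1,0.009,-0.0008,0,0],[1,0.009,-0.0008,0,0]]'|grep -E 'force|pos'
python3 -c "
from h import *
from plant import robot
print(tof(robot.read_state()['tool_pos']),platepose('s13'))"
```

```text
tool_pos: [0.5094, 0.043, 0.0216]
force: [-1.6, -0.7, -4.2]
[-0.1009582  -0.09827914] (array([255, 220,  82,  23, 753], dtype=int32), ((38.654388427734375, 0.7885818481445312), (168.49766540527344, 39.52265930175781), 88.05095672607422), array([[ 16. , -82.7],
       [ 55.5, -84.1],
       [ 61.3,  84.3],
       [ 21.8,  85.7]], dtype=float32))
```

```bash
python3 -m inch '[[1,-0.03,0.0034,0,0],[1,-0.05,0.0055,0.01,0],[1,-0.05,0.0055,0.05,0],[1,-0.05,0.0055,0.1,0],[1,-0.05,0.0055,0.14,0],[1,-0.05,0.0055,0.14,0]]'
python3 - <<'E'
from h import *
from plant import robot
a=robot.read_camera('scene')['color'][:,:,::-1];b=robot.read_camera('side')['color'][:,:,::-1]
R=lambda im,x,y:cv2.resize(im[y:y+100,x:x+133],(400,300),interpolation=cv2.INTER_CUBIC)
cv2.imwrite('pics/c14.png',np.hstack([R(a,230,178),R(b,145,175)]))
s=wsnap('w14');print(s['tool_pos'],Ro.from_rotvec(s['orientation']).as_matrix()[:,0])
w=cv2.imread('pics/w14.png');cv2.imwrite('pics/c14.png',np.vstack([np.hstack([R(a,230,178),R(b,145,175)]),cv2.resize(w,(400,300))@np.ones((1,1)) if 0 else np.hstack([cv2.resize(w,(400,300)),np.zeros((300,400,3),np.uint8)])]))
E
```

```text
t: 23.52
tool_pos: [0.463, 0.0487, 0.1664]
orientation: [-1.54, 0.338, -0.328]
force: [1.0, 0.1, -3.1]
opening: 0.0219
[0.4598559  0.04862009 0.16163491] [ 0.91093319 -0.41229072 -0.01473376]
```

View pics/c14.png

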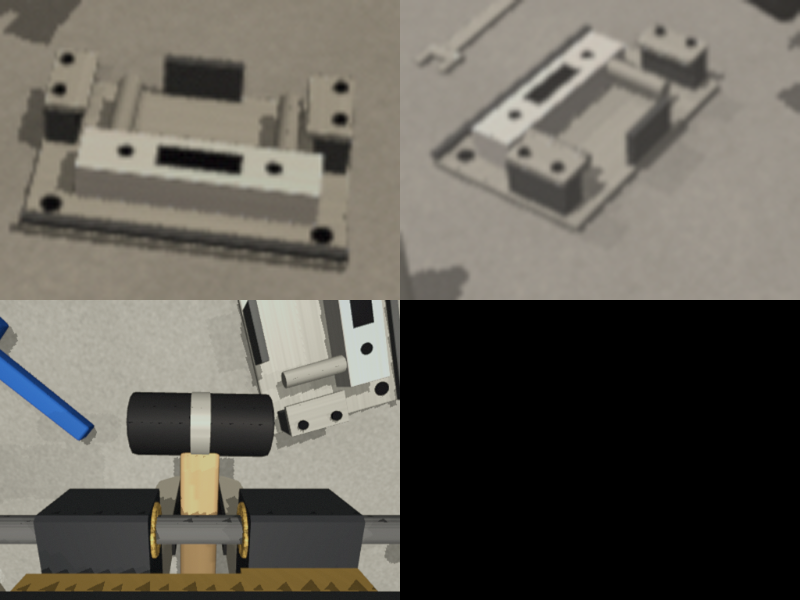

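The check picture (10th viewed) shows the plate flat on the apron with both ends ahead of the rail fronts (about 13 mm of gap each side) and the mallet still square in the grip. Now I carry the mallet back to its rest.

```bash
python3 -m inch '[[1,0.01,-0.045,0,0.04],[1,0.02,-0.09,0,0.08],[1,0.03,-0.135,0,0.13],[1,0.04,-0.18,0,0.18],[1,0.05,-0.23,0,0.23],[1,0.06,-0.28,0,0.28],[1,0.07,-0.325,0,0.33],[1,0.08,-0.36,0,0.345]]'
python3 -m inch '[[1,0,0,0,0],[1,0,0,0,0]]'
python3 - <<'E'
from plant import robot
from h import *
s=robot.read_state();M=Ro.from_rotvec(s['orientation']).as_matrix();print(s['tool_pos'],'jaw yaw',np.arctan2(M[1,0],M[0,0]))
wsnap('w15');print(platepose('s15'))
E
```

```text
t: 24.68
tool_pos: [0.5378, -0.3126, 0.1573]
orientation: [-1.568, 0.079, -0.047]
force: [-0.4, 0.5, -2.7]
opening: 0.0213
t: 24.92
tool_pos: [0.5366, -0.3116, 0.1545]
orientation: [-1.565, 0.082, -0.044]
force: [-0.0, 0.8, -3.6]
opening: 0.0215
[ 0.53656752 -0.31159725  0.15454564] jaw yaw -0.08052557216146203
(array([256, 220,  81,  23, 710], dtype=int32), ((38.92145538330078, 0.81207275390625), (168.52882385253906, 38.366695404052734), 87.86943054199219), array([[ 16.6, -82.7],
       [ 55. , -84.1],
       [ 61.2,  84.3],
       [ 22.9,  85.7]], dtype=float32))
```

```bash
python3 -m inch '[[1,0.0032,0,-0.03,0],[1,0.0032,0,-0.06,0],[1,0.0032,0,-0.09,0],[1,0.0032,0,-0.11,0],[1,0.0032,0,-0.11,0]]'
python3 -m inch '[[1,0,0,-0.01,0],[1,0,0,-0.018,0],[1,0,0,-0.021,0],[1,0,0,-0.021,0]]'
```

```text
t: 25.65
tool_pos: [0.5393, -0.3098, 0.0442]
orientation: [-1.565, 0.081, -0.042]
force: [-0.2, -0.0, -2.0]
opening: 0.0215
t: 26.15
tool_pos: [0.5392, -0.3098, 0.0231]
orientation: [-1.564, 0.082, -0.042]
force: [-0.7, -0.1, -2.5]
opening: 0.0215
```

```bash
python3 -m inch '[[1,0,-0.0015,-0.0025,0],[1,0,-0.0015,-0.0035,0],[1,0,-0.0015,-0.0035,0]]'
python3 -m inch '[[0.5,0,0,0,0],[0,0,0,0,0],[-0.3,0,0,0,0],[-0.5,0,0,0,0],[-1,0,0,0,0],[-1,0,0,0,0],[-1,0,0,0,0],[-1,0,0,0,0]]'
```

```text
t: 26.52
tool_pos: [0.5394, -0.3116, 0.02]
orientation: [-1.565, 0.081, -0.042]
force: [-1.4, 0.3, -1.8]
opening: 0.0216
t: 27.52
tool_pos: [0.5394, -0.3116, 0.02]
orientation: [-1.565, 0.081, -0.042]
force: [0.5, 0.3, 0.6]
opening: 0.0885
```

```bash
python3 -m inch '[[-1,0,0,0.03,0],[-1,0,0,0.06,0],[-1,0,0,0.087,0],[-1,0,0,0.087,0],[-1,0,0,0.087,0]]'
python3 - <<'E'
from h import *
wsnap('w16');print(platepose('s16'))
np.set_printoptions(precision=4,suppress=True)
a=cv2.imread('pics/w2.png');b=cv2.imread('pics/w16.png');cv2.imwrite('pics/c16.png',np.hstack([cv2.resize(a,(400,300)),cv2.resize(b,(400,300))]))
E
```

```text
t: 28.15
tool_pos: [0.539, -0.3114, 0.106]
orientation: [-1.564, 0.082, -0.042]
force: [0.0, -0.2, -0.6]
opening: 0.0928
(array([256, 220,  81,  23, 703], dtype=int32), ((38.92145538330078, 0.81207275390625), (168.52882385253906, 38.366695404052734), 87.86943054199219), array([[ 16.6, -82.7],
       [ 55. , -84.1],
       [ 61.2,  84.3],
       [ 22.9,  85.7]], dtype=float32))
```

View pics/c16.png

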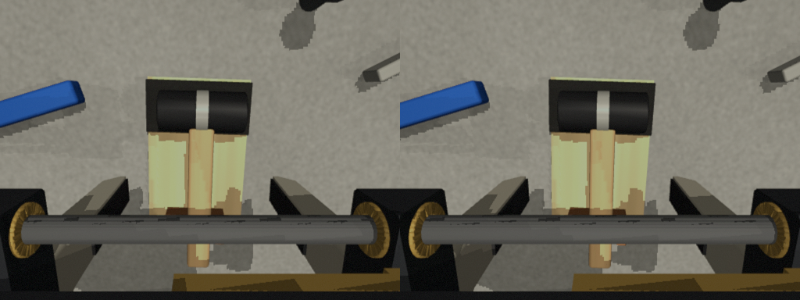

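The before (left) and after (right) wrist views match to within a few pixels: head on the pad at (203,112) / (603,112), handle in the block. The plate has not moved, and the robot touches nothing.

```bash
python3 -m inch '[[-1,0,0,0.04,0],[-1,0,0,0.06,0],[-1,0,0,0.06,0]]'; python3 -c "
from plant import robot
print(robot.close_job())"
```

```text
t: 28.62
tool_pos: [0.5395, -0.3117, 0.1668]
orientation: [-1.565, 0.081, -0.043]
force: [0.5, 0.5, -1.0]
opening: 0.0929
the job is handed in; nothing more can be done
None
```

The plate is free of the rails and lying on the apron, the mallet is back on its rest, and I handed the job in at about 28.6 s. I used 11 of the 12 pictures.

I freed the plate by pushing its stems lightly with the mallet: right, left, right, left, right. The highest force I read was about 10 N, when it bound once; most pushes took 2–5 N.

**Plate:** the last scene measurement put its centre at fixture x 39 mm, y 1 mm. The rear corners were at about x 17 mm (right) and 23 mm (left), where more than 7 mm is needed. The fixture pose I measured against is good to about 5 mm. The scene picture agreed, showing a gap of about 13 mm at each rail.

**Mallet:** wrist pictures before and after matched to within a few pixels, with the head on the pad and the handle in the block.

**Disagreements and limits:**
- Early position estimates for the mallet and rest differed by 5–17 mm between views. I settled this with a closer wrist view.
- I judged that the plate lies flat, and that the other things had not moved, only from the pictures.

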